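# Crank a transformer tight in the rack clamp

## Robot

A 7-joint arm with a two-finger parallel gripper is mounted at the origin on a cart in front of the work surface, level with it; the furniture and walls round the work are solid. World frame = base frame: x ahead of the robot, y to its left, z up, the work surface at z = 0. Lengths are in m, angles in rad, forces in N, time in s.
With the tool pointing down it reaches from about 0.4 to 0.925 m from the base axis. Payload 4.1 kg.
Tool frame: the origin (TCP) lies on the centre line of the jaws, within the pads' length; the fingertips stand 8 mm ahead of it and the grasp point (between the pads) lies 11 mm behind it; z points along the fingers, y is the line along which they close (so a half turn about z gives the same grasp; the last joint's range is limited). The gripper opens to 85 mm and grips with 20 to 120 N. Pads are 22 mm wide; open, the fingers measure 114 mm over their backs; the gripper's body (76 mm by 85 mm) begins 54 mm behind the grasp point. The pads swing forward as they close: fully open they stand 13 mm farther back than shut.
Start: joints at [-1.221, 0.398, 0.045, 1.537, -0.019, 1.207, -0.051], TCP at [0.282, 0.586, 0.239] pointing down, gripper open.
Joint ranges: [-2.82, 2.82], [-0.49, 2.23], [-1.37, 1.46], [0, 2.46], [-1.36, 4.5], [0.23, 2], [-2.94, 2.94]. Speed limits (rad/s): [2.57, 2.57, 3.14, 3.14, 3.14, 3.14, 3.14].

## Interface

Orientations are given as a unit quaternion [w, x, y, z].
In Python, from station import env gives the robot as it stands.
- The arm moves only by the shell command python3 -m handwheel 'ROWS' [OPENING]. ROWS is JSON, a list of rows, each a list of 2 entries, a list of its own where there are three numbers: the shift along the tool's x, y, z each as a share of 0.3 m, from -1 to 1, then the turn, a rotation vector about the tool's x, y, z each as a share of pi/2 rad, from -1 to 1. In form: [[[dx, dy, dz], [wx, wy, wz]], ...]. A call has exactly 8 rows; each row is the pose to reach, as a shift and turn from the pose commanded when the call began, along the tool's axes at that moment; what a row does not reach only later rows make up. A row lasts 1/12 s, in which the tool goes at most 41.7 mm and 7.16 degrees, less where a joint would pass 70% of its speed; a pose out of reach is approached as far as the arm can. A call with a number of a shift or a turn outside -1 to 1 is refused whole. A call with a gripper value outside its range is refused whole. OPENING is the closure in counts, from 0 (fully open) to 255 (shut), set as the call begins (- or left out, the last holds). The fingers move at their own pace and stop on an object; the grip force is fixed at half the most. Time passes only in rows, so rows that repeat a pose let the fingers close, or fill a call up. It gives the time, the measured TCP pose, the force, the opening and the grip force at its end, in the units of the state.
- env.observe(): the state, without advancing time (a new reading comes with each control period).
- env.snapshot(name): name is "scene" or "top" or "wrist"; returns a dict with "img" (420x560x3 uint8, red, green, blue), "fx", "fy", "cx", "cy" (pixels), "R" (3x3) and "t" (3): a world point X has camera coordinates R X + t. Camera axes: x right, y down, z forward; pixel columns grow to the right and rows downward; lengths in m; the calibration is good to about 2 mm. A picture is of the moment at which its call begins. There is no depth.
- env.job_done(): hands the job in; it is judged then, once.
The state is a dict: "clock": time; "joints": joint angles; "qd": joint speeds; "tau": joint torques, N m; "ee_pos": TCP position; "tcp_rot": TCP orientation; "contact_force": force on the tool from outside, world axes, zero at the start; "torque": the same for the moment, N m; "grip_width": finger opening in m; "finger_force": force on a finger pad.
Only numpy, scipy, OpenCV 4.12 (cv2) and the standard library are available. Lean on these libraries where they do the work, as an engineer would, in place of code of your own. Each camera call takes 0.05 s, during which the arm holds its last target. There are 200 camera calls.

## Task

Set the small transformer down gently on the bed of the hand-cranked clamp, upright between the moving jaw and the end stop with its long side along the bed, and let go of it. Then take the crank by its upright spinning grip and wind it clockwise (seen from above), keeping hold of the grip all the way, until the jaw has pushed the transformer against the stop and the crank goes distinctly stiff; stop right there, so that the transformer is held firmly but not crushed, and let go of the crank. Do not push the jaw by hand, and leave the other things on the desk alone.

Things in the scene. Friction and masses are not known exactly. Their poses are not given: they have to be found in the camera images.
- transformer_mid (a point): Centre, 22 mm above the underside, of the loose mains transformer (0.25 to 0.45 kg, upright). Steel core 26 mm (its x) x 52 mm (its y, the long side) x 44 mm high; the coil round its middle is 46 mm wide along x, 34 mm along y, from 7 to 37 mm above the underside: grasp it across the coil, along x. The clamp presses on the two ends of the core (+y and -y); either end may face the stop.
- transformer: The same transformer; origin at the centre of its underside.
- clamp: Grey steel rack clamp fixed to the desk, base 104 x 325 x 10 mm; origin at the centre of its underside, y axis along the bed from the end stop (-y) to the gear tower (+y), z up. The bed, 56 mm wide, centred on x = 0, has its top at z = 16 mm and runs from y = -157 mm to the tower. Tower: 66 x 72 mm, 81 mm high, centred at y = 115 mm.
- end_stop: End stop bolted on the bed in its slot (up to 8 mm either way), block 46 mm (x) x 24 mm (y) x 36 mm high, bolt heads to 40 mm; origin at the centre of its underside, axes as the clamp's. On its +y side it carries a screw-set flat anvil plate, 40 x 33 mm, whose face stands anywhere from 16 to 28 mm to +y of the origin (how far is not measured); it does not give way.
- jaw_face (a point): Centre of the flat face of the sprung pad that the moving jaw carries, towards the end stop; 19 mm above the bed. The pad is 44 mm wide and 34 mm high, its springs give way at 60 N per mm. The jaw (48 to 74 mm wide, top at 53 mm) moves towards the end stop by 6.37 mm per radian (40 mm per turn) of the crank.
- jaw: The moving jaw's carriage, with the pad; to be moved by the crank only. Its origin is a point of reference that coincides with the clamp's origin when the jaw is fully open.
- jaw_pad: The sprung pad on the moving jaw; its origin lies 20 mm to -y of its face centre and 35 mm below it (clamp axes).
- crank_axis (a point): Fixed point on the crank's vertical axis, on top of the gear tower, at the height of the middle of the grip (121 mm over the desk).
- crank_grip (a point): Middle of the crank's grip, an upright black handle, 22 mm thick and 51 mm high (95 to 146 mm over the desk), that spins freely on its pin. It stands on the flat crank arm (top 94 mm over the desk), 55 mm from the crank's axis, and must be led in a circle about that axis.
- crank (a joint): Crank angle, rad: 0 fully open (grip to -x of the axis in the clamp's frame), grows clockwise from above, closing the jaw; 7 to 14 rad more close it on the transformer. At the grip, along the circle: friction 3.6 N (0.9 N more per rad/s), plus 0.116 N per N on the transformer; firm from 6 N, over-tight (80 N on it) at 13 N. Stays where left; friction then keeps up to 31 N on the transformer.
- tape_roll: Bystander: black roll of tape, 58 mm across and 19 mm high; origin at the centre of its underside.
- plug_adapter: Bystander: black plug-in power adapter, 50 x 100 x 34 mm; origin at the centre of its underside.
- heat_sink: Bystander: finned aluminium heat sink, 35 x 50 x 26 mm; origin at the centre of its underside.
- marker: Bystander: felt marker lying flat, 130 mm long, 18 mm thick; origin at the centre of its underside.
- side_cutters: Bystander: pliers lying flat, 148 mm long; origin at the centre of its underside.
- screwdriver_red: Bystander: screwdriver lying flat near the desk's front edge, 196 mm long; origin at the centre of its underside.
There are look-alikes about, which are no part of the job. Leave any green look-alike of the transformer alone.

How it is judged:
By the outcome, as a careful person would: the job done as asked, in the order asked, and still so for the second after the job is handed in, with the robot touching nothing.
It also fails if it takes over 72 s, if anything falls off the work surface, if the arm or the gripper's body presses on something with over 40 N, if the wrist force passes 120 N, or if a joint passes its speed limit or range.

## Working session

There is one attempt and no reset: what is moved stays moved. The work goes in short steps, Python scripts to look and compute and a shell command to move; the robot and the scene stay as the last step left them, time stands still between calls to the robot, and variables do not carry over. Pictures are saved under pics/ and viewed, at most 10 in all, crops included, and the job is handed in when it is done.

```bash
ls; mkdir -p pics; cat > h.py <<'E'
import numpy as np,cv2
from station import env
from scipy.spatial.transform import Rotation as Ro
def snap(n,f):
    s=env.snapshot(n); cv2.imwrite('pics/'+f,s['img'][:,:,::-1]); 
    np.savez('pics/'+f+'.npz',**{k:np.array(s[k]) for k in s}); return s
def w(f,u,v,z):
    s=np.load('pics/'+f+'.npz'); R,t=s['R'],s['t']
    d=R.T@np.array([(u-s['cx'])/s['fx'],(v-s['cy'])/s['fy'],1]); c=-R.T@t
    return c+d*(z-c[2])/d[2]
def px(f,X):
    s=np.load('pics/'+f+'.npz'); p=s['R']@np.array(X)+s['t']; return np.array([s['fx']*p[0]/p[2]+s['cx'],s['fy']*p[1]/p[2]+s['cy']])
def crop(f,o,x0,y0,x1,y1,k):
    i=cv2.imread('pics/'+f)[y0:y1,x0:x1]; cv2.imwrite('pics/'+o,cv2.resize(i,None,fx=k,fy=k,interpolation=cv2.INTER_CUBIC))
def tool():
    o=env.observe(); q=o['tcp_rot']; return np.array(o['ee_pos']),Ro.from_quat([q[1],q[2],q[3],q[0]])
E
python3 - <<'E'
from h import *
a=snap('top','t1.png');b=snap('scene','s1.png')
i=np.hstack([a['img'],b['img']])[:,:,::-1]
print(env.observe())
for s in(a,b):print(-s['R'].T@s['t'],s['fx'])
E
```

```text
pics
{'clock': 0.1, 'joints': array([-1.2210162 ,  0.39912453,  0.04504365,  1.53778553, -0.01870711,
        1.20689614, -0.05070883]), 'qd': array([-0.00055416, -0.00117071,  0.00110343, -0.00517396, -0.00070256,
       -0.00016116, -0.00052365]), 'tau': array([ 3.80042082e-03, -4.76260507e+01,  1.37026202e+00, -2.54946774e+01,
        1.19470671e-02,  5.05895092e-03, -7.49024053e-06]), 'ee_pos': array([0.28174588, 0.58513132, 0.23834926]), 'tcp_rot': array([-1.40253800e-04,  2.22466158e-01,  9.74940001e-01, -8.84910755e-04]), 'contact_force': array([0.0498571 , 0.17267376, 0.13421809]), 'torque': array([ 2.61784149e-02, -2.14318855e-05, -8.98972897e-03]), 'finger_force': 0.0, 'grip_width': 0.08546856998552908}
[ 0.40441109 -0.10263474  1.37839974] 416.7319871329838
[-0.00275073 -0.55580787  0.97926745] 384.27384552713994
```

View pics/t1.png

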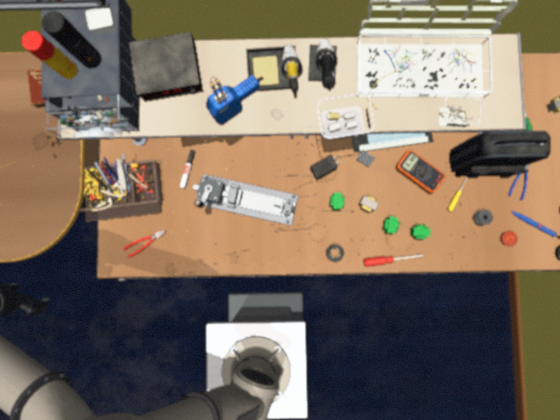

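View pics/s1.png

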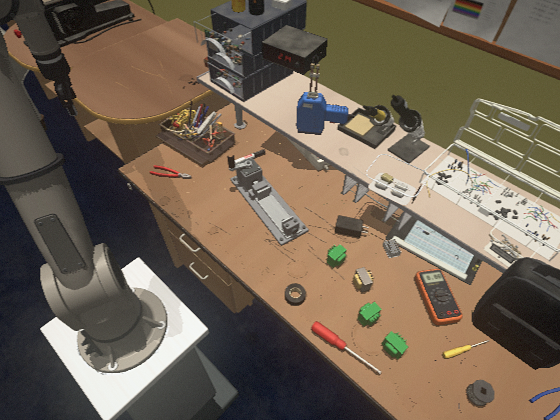

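The top view shows the clamp at (195–297, 175–225) with the tower on its left, and the real transformer at about (369,204), among green look-alikes. Next I'll enlarge these areas.

```bash
python3 - <<'E'
from h import *
t=cv2.imread('pics/t1.png');s=cv2.imread('pics/s1.png')
r=lambda i,x0,y0,x1,y1,k:cv2.resize(i[y0:y1,x0:x1],None,fx=k,fy=k,interpolation=cv2.INTER_CUBIC)
c=np.zeros((600,800,3),np.uint8)
a=r(t,185,165,305,230,5);c[:325,:600]=a
b=r(t,350,185,390,225,5);c[:200,600:]=b
d=r(s,225,145,315,245,2.7);c[328:328+d.shape[0],:d.shape[1]]=d
d=r(s,345,255,385,300,6);c[328:328+d.shape[0],300:300+d.shape[1]]=d
cv2.imwrite('pics/c1.png',c)
print(w('t1.png',369,204,.04),w('s1.png',363,279,.03))
E
```

```text
[ 0.52778782 -0.37539419  0.04      ] [ 0.52990946 -0.37612499  0.03      ]
```

View pics/c1.png

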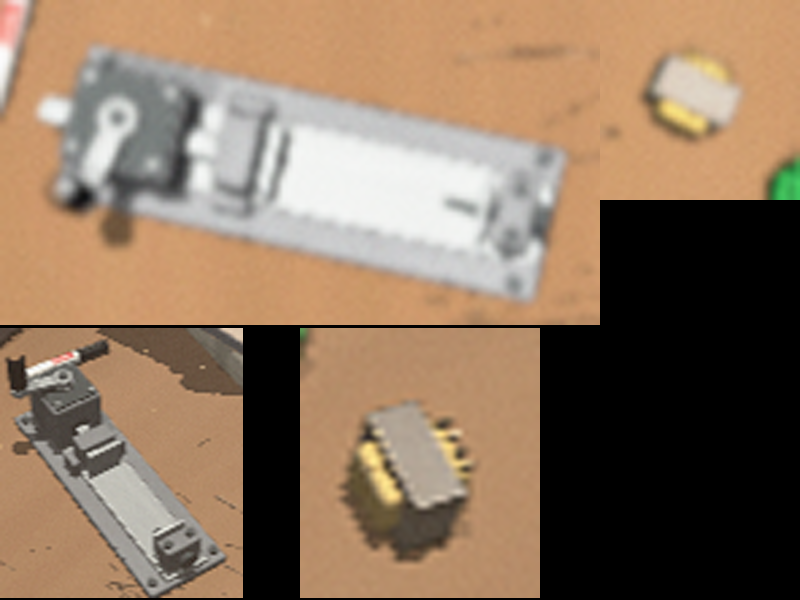

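The crop shows the clamp base corners at crop px (92,45), (565,150) and (535,302), and the crank axis at (117,117) with the grip at about (70,190). The transformer core top spans (60,52) to (142,90) in its own inset.

```bash
cat >> h.py <<'E'
def cw(f,x0,y0,k,u,v,z): return w(f,x0+(u+.5)/k-.5,y0+(v+.5)/k-.5,z)
E
python3 - <<'E'
from h import *
P=lambda u,v,z:cw('t1.png',185,165,5,u,v,z)
TL,TR,BR=P(92,45,.01),P(565,150,.01),P(535,302,.01)
print(TL,TR,BR,np.linalg.norm(TL-TR),np.linalg.norm(TR-BR))
ctr=(TL+BR)/2; 
ey=(TL-TR);ey/=np.linalg.norm(ey); print('ctr',ctr,'ydir',ey, np.degrees(np.arctan2(ey[1],ey[0])))
ex=np.array([ey[1],-ey[0],0]); e2=(TR-BR)/np.linalg.norm(TR-BR); print(ex,e2)
ax=P(117,117,.1); print('axis',ax, ctr+.115*ey)
for u,v,z in((70,190,.146),(515,213,.04),(285,165,.05),(245,150,.053)):
  p=P(u,v,z);d=p-ctr;print(p,'clamp',d@ex,d@ey)
d=P(70,190,.146)-ax
Q=lambda u,v,z:cw('t1.png',350,185,5,u,v,z)
q=[Q(*a,.044) for a in((60,52),(142,90),(130,125),(50,90))]
print(q,np.mean(q,0)); d=q[0]-q[1];print(np.linalg.norm(d),np.linalg.norm(q[1]-q[2]),np.degrees(np.arctan2(d[1],d[0])))
p,R=tool();print(p,R.as_matrix())
E
```

```text
[0.64253581 0.16550436 0.01      ] [ 0.56626354 -0.14709482  0.01      ] [ 0.46618644 -0.12523336  0.01      ] 0.321769645861894 0.1024370498769033
ctr [0.55436113 0.0201355  0.01      ] ydir [0.23703997 0.9714999  0.        ] 76.28809754476173
[ 0.9714999  -0.23703997  0.        ] [ 0.97696195 -0.21341358  0.        ]
axis [0.58154322 0.13254114 0.1       ] [0.58162072 0.13185798 0.01      ]
[0.53194489 0.15227417 0.146     ] clamp -0.05309952056309959 0.12305916670704235
[ 0.52247533 -0.11301602  0.04      ] clamp 0.000585184590312378 -0.1369148940725441
[0.55533497 0.03398379 0.05      ] clamp -0.0023365064298619767 0.013684459854824126
[0.56515352 0.05920564 0.053     ] clamp 0.0012236245796111613 0.04051486648253231
[array([ 0.55695266, -0.35182124,  0.044     ]), array([ 0.5313785 , -0.40360401,  0.044     ]), array([ 0.50897449, -0.39508945,  0.044     ]), array([ 0.53251627, -0.34457837,  0.044     ])] [ 0.53245548 -0.37377327  0.044     ]
0.0577537267031082 0.02396741822734576 63.71643038676734
[0.28174588 0.58513132 0.23834926] [[-9.01017578e-01  4.33782064e-01 -6.67203472e-04]
 [ 4.33782560e-01  9.01016051e-01 -1.66306634e-03]
 [-1.20247311e-04 -1.78787323e-03 -9.99998395e-01]]
```

```bash
cat >> h.py <<'E'
def plan(x,y,z,yaw=None):
    p,R=tool(); M=R.as_matrix(); d=M.T@(np.array([x,y,z])-p)/.3
    now=np.degrees(np.arctan2(M[1,1],M[0,1]))
    print('shift share',d.round(4),'toolYyaw',round(now,2), 'turn z share', None if yaw is None else round(-((yaw-now+90)%180-90)/90,4))
    # tilt fix: rotation to point straight down
    e=np.cross(M[:,2],[0,0,-1]); print('tilt fix share',(M.T@e/(np.pi/2)).round(4))
def st():
    o=env.observe(); print('t',round(o['clock'],2),'p',np.round(o['ee_pos'],4),'F',np.round(o['contact_force'],1),'T',np.round(o['torque'],2),'w',round(o['grip_width'],4),'ff',round(float(o['finger_force']),1))
E
python3 -m handwheel '[[[-0.067,-0.079,0],[0,0,0]],[[-0.134,-0.157,0],[0,0,0]],[[-0.2,-0.236,0],[0,0,0]],[[-0.267,-0.315,0],[0,0,0]],[[-0.334,-0.393,0],[0,0,0]],[[-0.401,-0.472,0],[0,0,0]],[[-0.468,-0.55,0],[0,0,0]],[[-0.535,-0.629,0],[0,0,0]]]' 0
python3 -m handwheel '[[[-0.067,-0.079,0],[0,0,0]],[[-0.134,-0.157,0],[0,0,0]],[[-0.2,-0.236,0],[0,0,0]],[[-0.267,-0.315,0],[0,0,0]],[[-0.334,-0.393,0],[0,0,0]],[[-0.401,-0.472,0],[0,0,0]],[[-0.468,-0.55,0],[0,0,0]],[[-0.535,-0.629,0],[0,0,0]]]'
python3 -m handwheel '[[[-0.067,-0.079,0],[0,0,0]],[[-0.134,-0.157,0],[0,0,0]],[[-0.2,-0.236,0],[0,0,0]],[[-0.267,-0.315,0],[0,0,0]],[[-0.334,-0.393,0],[0,0,0]],[[-0.401,-0.472,0],[0,0,0]],[[-0.468,-0.55,0],[0,0,0]],[[-0.535,-0.629,0],[0,0,0]]]'
python3 -m handwheel '[[[-0.067,-0.079,0],[0,0,0.07]],[[-0.134,-0.157,0],[0,0,0.14]],[[-0.2,-0.236,0],[0,0,0.21]],[[-0.267,-0.315,0],[0,0,0.28]],[[-0.334,-0.393,0],[0,0,0.35]],[[-0.401,-0.472,0],[0,0,0.42]],[[-0.468,-0.55,0],[0,0,0.49]],[[-0.535,-0.629,0],[0,0,0.56]]]'
python3 -c "
from h import *
st(); plan(.5325,-.374,.2,-25.6)"
```

```text
clock: 0.77
ee_pos: [0.3447, 0.3443, 0.2389]
tcp_rot: [-0.0, 0.222, 0.975, -0.0]
contact_force: [-0.2, 0.1, -0.3]
grip_width: 0.0854
finger_force: 0.0
clock: 1.43
ee_pos: [0.4073, 0.1048, 0.2391]
tcp_rot: [-0.0, 0.222, 0.975, 0.0]
contact_force: [0.5, 0.0, -0.6]
grip_width: 0.0853
finger_force: 0.0
clock: 2.1
ee_pos: [0.4701, -0.1346, 0.2391]
tcp_rot: [-0.0, 0.222, 0.975, 0.0]
contact_force: [1.5, -0.3, -0.4]
grip_width: 0.0855
finger_force: 0.0
clock: 2.77
ee_pos: [0.5333, -0.3738, 0.2386]
tcp_rot: [-0.001, 0.618, 0.786, 0.0]
contact_force: [0.6, 0.3, 0.8]
grip_width: 0.0852
finger_force: 0.0
t 2.77 p [ 0.5333 -0.3738  0.2386] F [0.6 0.3 0.8] T [ 0.03 -0.02 -0.03] w 0.0852 ff 0.0
shift share [-1.000e-04 -2.600e-03  1.285e-01] toolYyaw 13.62 turn z share 0.4357
tilt fix share [-0.0003 -0.0007  0.    ]
```

```bash

python3 -m handwheel '[[[0,0,0.05],[0,0,0.073]],[[0,0,0.1],[0,0,0.146]],[[0,0,0.15],[0,0,0.219]],[[0,0,0.2],[0,0,0.292]],[[0,0,0.24],[0,0,0.365]],[[0,0,0.24],[0,0,0.436]],[[0,0,0.24],[0,0,0.436]],[[0,0,0.24],[0,0,0.436]]]'
python3 -c "
from h import *
st(); s=snap('wrist','w1.png'); print(-s['R'].T@s['t']); plan(.5325,-.374,.016,-25.6);print(px('w1.png',[.5325,-.374,.044]))"
```

```text
clock: 3.43
ee_pos: [0.533, -0.3727, 0.1668]
tcp_rot: [-0.0, 0.844, 0.536, -0.0]
contact_force: [0.8, 0.4, 0.9]
grip_width: 0.0855
finger_force: 0.0
t 3.43 p [ 0.533  -0.3727  0.1668] F [0.8 0.4 0.9] T [-0.04 -0.04 -0.06] w 0.0855 ff 0.0
[ 0.56596691 -0.30413603  0.30160361]
shift share [-4.000e-03 -3.000e-04  5.043e-01] toolYyaw -25.19 turn z share 0.0046
tilt fix share [ 0.      0.0001 -0.    ]
[274.14468443 207.41610492]
```

View pics/w1.png

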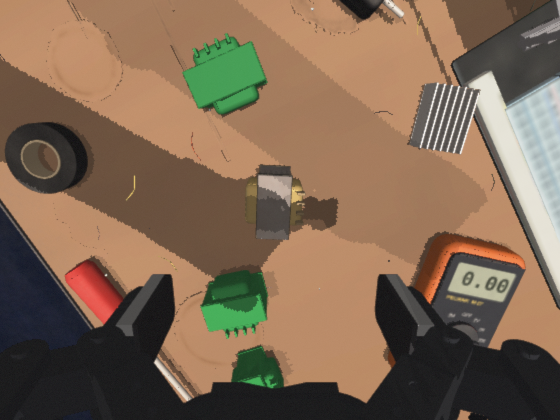

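The wrist view shows the transformer core spanning about (257–292, 165–239), upright, with its long side vertical in the image. Green look-alikes stand at (225,75) and (235,300), clear of the fingers.

```bash
python3 - <<'E'
from h import *
s=np.load('pics/w1.png.npz');print(s['R'].round(3))
for a in((259,166),(292,166),(291,239),(256,238),(259,178),(292,178)): print(a,w('w1.png',*a,.044),w('w1.png',*a,0))
c=np.array([.5325,-.374]);
for th in (64.4,66):
  y=np.array([np.cos(np.radians(th)),np.sin(np.radians(th))]);x=np.array([y[1],-y[0]])
  for z in(.044,0):print(th,z,[px('w1.png',[*(c+a*x*.013+b*y*.026),z]).round() for a,b in((1,1),(1,-1),(-1,-1),(-1,1))])
E
```

```text
[[ 0.905 -0.426 -0.001]
 [-0.406 -0.864  0.299]
 [-0.128 -0.27  -0.954]]
(259, 166) [ 0.5360248  -0.33992763  0.044     ] [ 0.53091053 -0.34604102  0.        ]
(292, 166) [ 0.55835323 -0.35042632  0.044     ] [ 0.55705277 -0.35833293  0.        ]
(291, 239) [ 0.53346354 -0.4035414   0.044     ] [ 0.5279118  -0.42052034  0.        ]
(256, 238) [ 0.50855297 -0.39088866  0.044     ] [ 0.49874638 -0.40570645  0.        ]
(259, 178) [ 0.53202922 -0.34813455  0.044     ] [ 0.52623249 -0.35564972  0.        ]
(292, 178) [ 0.5545932  -0.35874297  0.044     ] [ 0.55265051 -0.36807011  0.        ]
64.4 0.044 [array([292., 174.]), array([290., 239.]), array([258., 239.]), array([257., 174.])]
64.4 0 [array([289., 165.]), array([288., 221.]), array([260., 221.]), array([260., 164.])]
66 0.044 [array([291., 174.]), array([291., 238.]), array([259., 239.]), array([256., 175.])]
66 0 [array([288., 164.]), array([289., 220.]), array([261., 221.]), array([259., 165.])]
```

```bash
python3 -c "
from h import *
crop('w1.png','c2.png',225,145,345,265,5)"
```

```text
(no output)
```

View pics/c2.png

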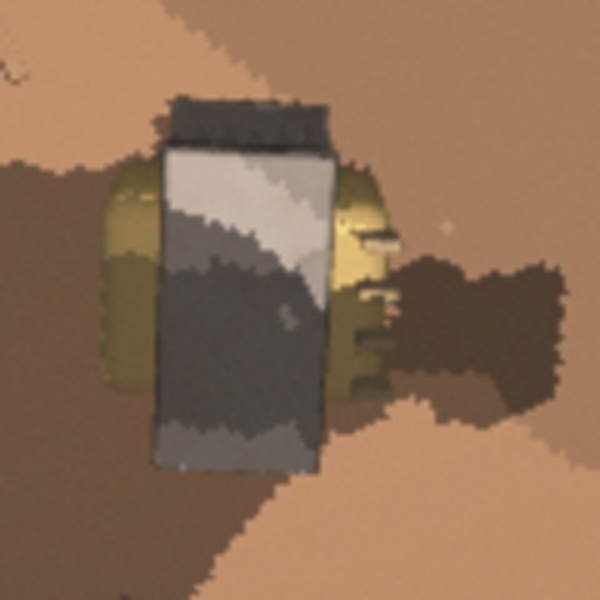

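The core's top face corners are at crop px (165,148), (336,152), (318,472) and (155,465). Pins stick out on one coil side.

```bash
python3 - <<'E'
from h import *
q=np.array([cw('w1.png',225,145,5,*a,.044) for a in((165,148),(336,152),(318,472),(155,465))])
c=q.mean(0);L=(q[0]+q[1]-q[2]-q[3])/2
yaw=np.degrees(np.arctan2(L[1],L[0]))
print(c,np.linalg.norm(L),np.linalg.norm(q[0]-q[1]),yaw)
plan(c[0],c[1],.016,yaw-90)
E
```

```text
[ 0.53190234 -0.37367202  0.044     ] 0.05158815693650404 0.025770490626316797 62.339388982186776
shift share [-0.0039 -0.0026  0.5043] toolYyaw -25.19 turn z share 0.0275
tilt fix share [ 0.      0.0001 -0.    ]
```

```bash

python3 -m handwheel '[[[-0.004,-0.002,0.1],[0,0,0.022]],[[-0.004,-0.002,0.2],[0,0,0.022]],[[-0.004,-0.002,0.3],[0,0,0.022]],[[-0.004,-0.002,0.38],[0,0,0.022]],[[-0.004,-0.002,0.44],[0,0,0.022]],[[-0.004,-0.002,0.48],[0,0,0.022]],[[-0.004,-0.002,0.5],[0,0,0.022]],[[-0.004,-0.002,0.504],[0,0,0.022]]]' 
python3 -m handwheel '[[[0,0,0],[0,0,0]],[[0,0,0],[0,0,0]],[[0,0,0],[0,0,0]],[[0,0,0],[0,0,0]],[[0,0,0],[0,0,0]],[[0,0,0],[0,0,0]],[[0,0,0],[0,0,0]],[[0,0,0],[0,0,0]]]' 255
python3 -c "
from h import *
st()
import numpy as np
c=np.array([.5544,.0201]);th=np.radians(76.8);y=np.array([np.cos(th),np.sin(th)])
t=c-.070*y;print(t)
plan(t[0],t[1],.15,-13.2)"
```

```text
clock: 4.15
ee_pos: [0.5319, -0.3736, 0.0157]
tcp_rot: [-0.0, 0.854, 0.52, 0.0]
contact_force: [0.9, -0.5, 0.4]
grip_width: 0.0857
finger_force: 0.0
clock: 4.82
ee_pos: [0.5325, -0.3743, 0.0176]
tcp_rot: [0.001, 0.854, 0.52, 0.0]
contact_force: [-0.8, 1.0, 5.9]
grip_width: 0.045
finger_force: 64.1
t 4.82 p [ 0.5325 -0.3743  0.0176] F [-0.8  1.   5.9] T [ 0.2   0.29 -0.03] w 0.045 ff 64.1
[ 0.53841544 -0.04805052]
shift share [ 0.9754 -0.4808 -0.4423] toolYyaw -27.32 turn z share -0.1569
tilt fix share [ 0.0011 -0.     -0.    ]
```

```bash

python3 -m handwheel '[[[0,0,-0.05],[0,0,0]],[[0,0,-0.13],[0,0,0]],[[0.02,-0.01,-0.22],[0,0,0]],[[0.1,-0.05,-0.31],[0,0,0]],[[0.2,-0.1,-0.39],[0,0,0]],[[0.31,-0.153,-0.43],[0,0,0]],[[0.42,-0.207,-0.442],[0,0,0]],[[0.53,-0.261,-0.442],[0,0,0]]]' 
python3 -m handwheel '[[[0.1,-0.05,0],[0,0,-0.03]],[[0.19,-0.094,0],[0,0,-0.06]],[[0.27,-0.133,0],[0,0,-0.09]],[[0.34,-0.168,0],[0,0,-0.12]],[[0.39,-0.192,0],[0,0,-0.15]],[[0.43,-0.212,0],[0,0,-0.157]],[[0.445,-0.22,0],[0,0,-0.157]],[[0.445,-0.22,0],[0,0,-0.157]]]'
python3 - <<'E'
from h import *
st(); snap('wrist','w2.png');crop('w2.png','w2b.png',0,0,560,420,1.42)
E
```

```text
clock: 5.48
ee_pos: [0.5356, -0.1952, 0.1503]
tcp_rot: [0.0, 0.854, 0.52, 0.001]
contact_force: [1.2, 0.4, -4.6]
grip_width: 0.045
finger_force: 63.1
clock: 6.15
ee_pos: [0.5377, -0.0459, 0.1486]
tcp_rot: [-0.001, 0.783, 0.622, 0.0]
contact_force: [-0.6, -0.4, -3.2]
grip_width: 0.0449
finger_force: 63.0
t 6.15 p [ 0.5377 -0.0459  0.1486] F [-0.6 -0.4 -3.2] T [-0.04  0.03  0.03] w 0.0449 ff 63.0
```

View pics/w2b.png

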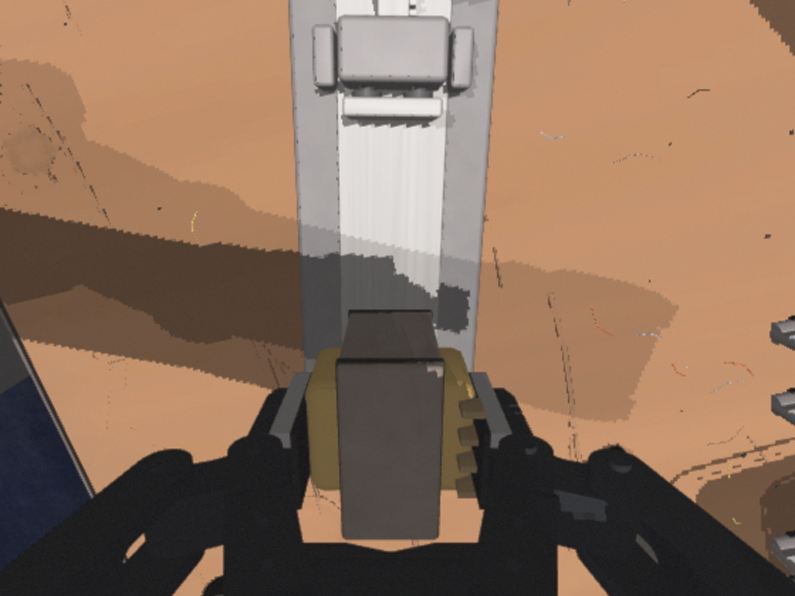

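The transformer is held straight in the jaws. Base edges run (291,10) to (305,350) on the left and (497,10) to (474,360) on the right; the pad's front top edge is at about (342–441, 116).

```bash
python3 - <<'E'
from h import *
P=lambda u,v,z:cw('w2.png',0,0,1.42,u,v,z)
l=[P(291,10,.01),P(305,350,.01)];r=[P(497,10,.01),P(474,360,.01)]
yl=[np.degrees(np.arctan2(*(a[0]-a[1])[1::-1])) for a in(l,r)];print('yaws',yl)
th=np.radians(76.8);y=np.array([np.cos(th),np.sin(th),0]);x=np.array([y[1],-y[0],0]);c=np.array([.5544,.0201,0])
print([((p-c)@x).round(4) for p in l+r],'expect +-.052')
print('pad face',[((P(u,v,.052)-c)@y,(P(u,v,.052)-c)@x) for u,v in((342,116),(441,116))])
print('bed',[((P(u,v,.016)-c)@x).round(4) for u,v in((338,150),(446,150))])
q=[P(*a,.149-.0176+.044) for a in((337,360),(442,360),(437,538),(343,538))]
print('obj yaw',np.degrees(np.arctan2(*((q[0]+q[1]-q[2]-q[3])[1::-1]))),np.mean(q,0))
for dy in (-.137,):
  p=P(0,0,0)
plan(*(c-.07*y)[:2],.05,-13.2)
E
```

```text
yaws [np.float64(76.15264106432228), np.float64(76.36783143959526)]
[np.float64(-0.0498), np.float64(-0.0519), np.float64(0.0514), np.float64(0.05)] expect +-.052
pad face [(np.float64(0.02071335234006247), np.float64(-0.022190963227106543)), (np.float64(0.02079944134721003), np.float64(0.021455404743043055))]
bed [np.float64(-0.028), np.float64(0.0281)]
obj yaw 77.04668093700461 [ 0.53832006 -0.0450246   0.1754    ]
shift share [-0.0009  0.0027  0.3292] toolYyaw -13.17 turn z share 0.0003
tilt fix share [-0.0001  0.0001 -0.    ]
```

```bash

python3 -m handwheel '[[[0,0.003,0.06],[0,0,0.004]],[[0,0.003,0.14],[0,0,0.004]],[[0,0.003,0.21],[0,0,0.004]],[[0,0.003,0.27],[0,0,0.004]],[[0,0.003,0.32],[0,0,0.004]],[[0,0.003,0.35],[0,0,0.004]],[[0,0.003,0.365],[0,0,0.004]],[[0,0.003,0.37],[0,0,0.004]]]' 
python3 -m handwheel '[[[0,0,0.001],[0,0,0]],[[0,0,0.002],[0,0,0]],[[0,0,0.003],[0,0,0]],[[0,0,0.004],[0,0,0]],[[0,0,0.005],[0,0,0]],[[0,0,0.006],[0,0,0]],[[0,0,0.007],[0,0,0]],[[0,0,0.007],[0,0,0]]]' 
```

```text
clock: 6.87
ee_pos: [0.5387, -0.0489, 0.0374]
tcp_rot: [0.0, 0.786, 0.618, -0.0]
contact_force: [0.5, 0.1, -3.6]
grip_width: 0.0453
finger_force: 62.8
clock: 7.53
ee_pos: [0.5389, -0.0477, 0.0356]
tcp_rot: [-0.0, 0.786, 0.619, 0.0]
contact_force: [0.4, -0.7, -3.2]
grip_width: 0.045
finger_force: 62.8
```

```bash

python3 -m handwheel '[[[0,0,0.001],[0,0,0]],[[0,0,0.002],[0,0,0]],[[0,0,0.003],[0,0,0]],[[0,0,0.004],[0,0,0]],[[0,0,0.005],[0,0,0]],[[0,0,0.006],[0,0,0]],[[0,0,0.006],[0,0,0]],[[0,0,0.006],[0,0,0]]]' 
```

```text
clock: 8.2
ee_pos: [0.5389, -0.0479, 0.0338]
tcp_rot: [-0.0, 0.786, 0.619, 0.0]
contact_force: [-0.4, -0.3, -4.0]
grip_width: 0.0448
finger_force: 62.8
```

```bash

python3 -m handwheel '[[[0,0,0.001],[0,0,0]],[[0,0,0.002],[0,0,0]],[[0,0,0.003],[0,0,0]],[[0,0,0.004],[0,0,0]],[[0,0,0.004],[0,0,0]],[[0,0,0.004],[0,0,0]],[[0,0,0.004],[0,0,0]],[[0,0,0.004],[0,0,0]]]' 
```

```text
clock: 8.87
ee_pos: [0.539, -0.0478, 0.0335]
tcp_rot: [-0.0, 0.786, 0.619, 0.0]
contact_force: [-3.3, 1.6, 6.2]
grip_width: 0.0451
finger_force: 64.4
```

```bash

python3 -m handwheel '[[[0,0,0],[0,0,0]],[[0,0,0],[0,0,0]],[[0,0,0],[0,0,0]],[[0,0,0],[0,0,0]],[[0,0,0],[0,0,0]],[[0,0,0],[0,0,0]],[[0,0,-0.02],[0,0,0]],[[0,0,-0.06],[0,0,0]]]' 0
python3 -m handwheel '[[[0,0,-0.08],[0,0,0]],[[0,0,-0.18],[0,0,0]],[[0,0,-0.29],[0,0,0]],[[0,0,-0.4],[0,0,0]],[[0,0,-0.51],[0,0,0]],[[0,0,-0.6],[0,0,0]],[[0.06,-0.02,-0.67],[0,0,0]],[[0.15,-0.05,-0.7],[0,0,0]]]' 
python3 -m handwheel '[[[0.1,-0.03,0],[0,0,0]],[[0.2,-0.06,0],[0,0,0]],[[0.29,-0.08,0],[0,0,0]],[[0.37,-0.11,0],[0,0,0]],[[0.43,-0.13,0],[0,0,0]],[[0.466,-0.136,0],[0,0,0]],[[0.466,-0.136,0],[0,0,0]],[[0.466,-0.136,0],[0,0,0]]]' 100
python3 - <<'E'
from h import *
st(); a=snap('wrist','w3.png');b=snap('top','t2.png');snap('scene','s2.png')
c=np.zeros((600,800,3),np.uint8);c[:420,:560]=cv2.imread('pics/w3.png')
c[:200,560:]=cv2.resize(cv2.imread('pics/t2.png')[185:225,240:288],(240,200),interpolation=cv2.INTER_CUBIC)
cv2.imwrite('pics/c3.png',c[:420])
E
```

```text
clock: 9.53
ee_pos: [0.5379, -0.0477, 0.0502]
tcp_rot: [-0.001, 0.786, 0.619, -0.001]
contact_force: [-0.6, 0.2, -0.6]
grip_width: 0.0851
finger_force: 0.0
clock: 10.2
ee_pos: [0.5363, -0.0046, 0.2653]
tcp_rot: [0.002, 0.788, 0.616, 0.003]
contact_force: [1.1, 0.7, -0.2]
grip_width: 0.0852
finger_force: 0.0
clock: 10.87
ee_pos: [0.5282, 0.1441, 0.2611]
tcp_rot: [0.0, 0.786, 0.619, 0.0]
contact_force: [0.3, -0.7, -0.4]
grip_width: 0.0517
finger_force: 0.0
t 10.87 p [0.5282 0.1441 0.2611] F [ 0.3 -0.7 -0.4] T [-0.03 -0.01  0.03] w 0.0517 ff 0.0
```

View pics/c3.png

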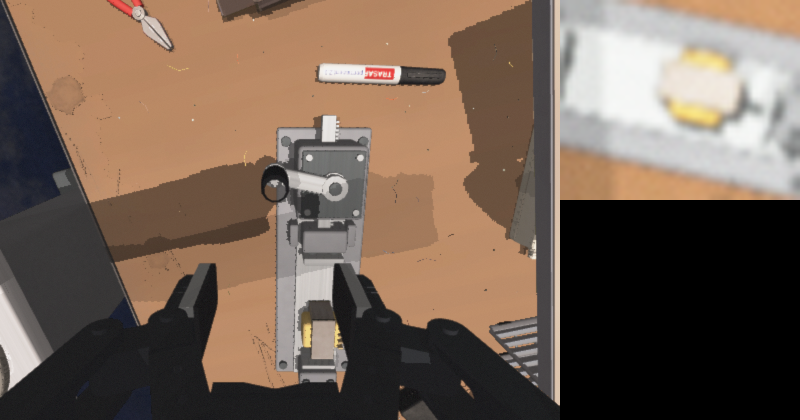

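The transformer stands upright and straight on the bed at (322,330), with its stop end close to the end stop. The crank hub is at (335,187) and the grip is the black cylinder at about (262–288, 165–202).

```bash
python3 - <<'E'
from h import *
th=np.radians(76.5);y=np.array([np.cos(th),np.sin(th),0]);x=np.array([y[1],-y[0],0]);c=np.array([.5544,.0201,0])
ax=c+.115*y;g=ax-.055*x;print(ax,g)
for z in(.095,.146):print(z,px('w3.png',g+[0,0,z]),px('w3.png',ax+[0,0,z]))
for th2 in(0,.1,.2): 
  gg=ax-.055*(np.cos(th2)*x)+.055*np.sin(th2)*y; print(th2,[px('w3.png',gg+[0,0,z]).round(1) for z in(.095,.146)])
crop('w3.png','c4.png',240,130,400,250,5)
E
```

```text
[0.58124622 0.13192254 0.        ] [0.52776587 0.14476204 0.        ]
0.095 [273.25715326 191.2418034 ] [334.85791041 191.14225998]
0.146 [273.07202307 207.74845178] [346.15861128 207.62959849]
0 [array([273.3, 191.2]), array([273.1, 207.7])]
0.1 [array([273.6, 185.2]), array([273.4, 200.7])]
0.2 [array([274.5, 179.2]), array([274.5, 193.7])]
```

View pics/c4.png

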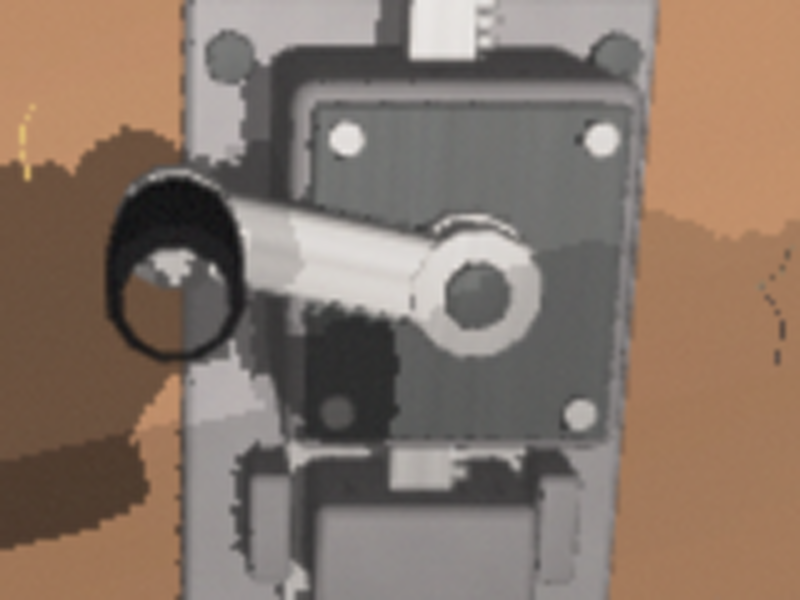

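The grip's top rim is centred at crop (176,303) and the hub at crop (478,294), so the crank already stands slightly past zero.

```bash
python3 - <<'E'
from h import *
th=np.radians(76.5);y=np.array([np.cos(th),np.sin(th),0]);x=np.array([y[1],-y[0],0]);c=np.array([.5544,.0201,0])
ax=c+.115*y
for n,u,v,z in(('gtop',176,303,.146),('gbot',172,240,.095),('hub',478,293,.1),('hub',478,293,.095)):
  p=cw('w3.png',240,130,5,u,v,z);d=p-ax;print(n,p,'rel',d@x,d@y)
for u,v in((346,140),(602,139),(580,414),(337,412)): d=cw('w3.png',240,130,5,u,v,.083)-ax;print('bolt',d@x,d@y)
p=cw('w3.png',240,130,5,176,303,.146)
plan(p[0],p[1],.118)
E
```

```text
gtop [0.53221572 0.15765528 0.146     ] rel -0.053682972505742776 0.013575797326743242
gbot [0.53132487 0.15664332 0.095     ] rel -0.054312969266374266 0.012383829567264828
hub [0.58144619 0.13589004 0.1       ] rel -0.0007317475042465182 0.0039045576795159924
hub [0.58203919 0.13450486 0.095     ] rel 0.0001682327751906921 0.0026960871414737717
bolt -0.022916906544911114 0.028153652035406845
bolt 0.02323729885760349 0.02826025946264066
bolt 0.022832880333071993 -0.02374514481612439
bolt -0.023174134144864394 -0.023269659513592358
shift share [0.052  0.0009 0.4766] toolYyaw -13.75 turn z share None
tilt fix share [0.0003 0.     0.    ]
```

```bash
cat > arc.py <<'E'
import sys,numpy as np
# displacement rows (tool x = clamp y, tool y = clamp x) for crank angle a->b
def arc(a,b,n=8,R=.055/.3):
    f=np.linspace(a,b,n+1)[1:]; return np.c_[R*(np.sin(f)-np.sin(a)),-R*(np.cos(f)-np.cos(a))].round(4)
if __name__=='__main__':
    for i in range(1,len(sys.argv)-1):
        a,b=eval(sys.argv[i],{'p':np.pi}),eval(sys.argv[i+1],{'p':np.pi}); print(a,b,arc(a,b).tolist())
E
python3 arc.py .205 p/2 p 1.5*p 2*p 2.5*p
python3 -m handwheel '[[[0.01,0,0.06],[0,0,0]],[[0.03,0.001,0.13],[0,0,0]],[[0.052,0.001,0.2],[0,0,0]],[[0.052,0.001,0.27],[0,0,0]],[[0.052,0.001,0.34],[0,0,0]],[[0.052,0.001,0.4],[0,0,0]],[[0.052,0.001,0.45],[0,0,0]],[[0.052,0.001,0.47],[0,0,0]]]' 100
python3 -m handwheel '[[[0,0,0],[0,0,0]],[[0,0,0],[0,0,0]],[[0,0,0],[0,0,0]],[[0,0,0],[0,0,0]],[[0,0,0],[0,0,0]],[[0,0,0],[0,0,0]],[[0,0,0],[0,0,0]],[[0,0,0],[0,0,0]]]' 255
python3 -c "
from h import *
st();plan(0,0,0)"
```

```text
0.205 1.5707963267948966 [[0.03, 0.009], [0.0579, 0.0229], [0.0832, 0.0413], [0.1049, 0.0638], [0.1225, 0.0896], [0.1354, 0.1181], [0.1433, 0.1483], [0.146, 0.1795]]
1.5707963267948966 3.141592653589793 [[-0.0035, 0.0358], [-0.014, 0.0702], [-0.0309, 0.1019], [-0.0537, 0.1296], [-0.0815, 0.1524], [-0.1132, 0.1694], [-0.1476, 0.1798], [-0.1833, 0.1833]]
3.141592653589793 4.71238898038469 [[-0.0358, -0.0035], [-0.0702, -0.014], [-0.1019, -0.0309], [-0.1296, -0.0537], [-0.1524, -0.0815], [-0.1694, -0.1132], [-0.1798, -0.1476], [-0.1833, -0.1833]]
4.71238898038469 6.283185307179586 [[0.0035, -0.0358], [0.014, -0.0702], [0.0309, -0.1019], [0.0537, -0.1296], [0.0815, -0.1524], [0.1132, -0.1694], [0.1476, -0.1798], [0.1833, -0.1833]]
6.283185307179586 7.853981633974483 [[0.0358, 0.0035], [0.0702, 0.014], [0.1019, 0.0309], [0.1296, 0.0537], [0.1524, 0.0815], [0.1694, 0.1132], [0.1798, 0.1476], [0.1833, 0.1833]]
clock: 11.68
ee_pos: [0.5308, 0.1582, 0.1178]
tcp_rot: [-0.0, 0.786, 0.618, -0.002]
contact_force: [-0.3, 0.3, 1.2]
grip_width: 0.0515
finger_force: 0.0
clock: 12.35
ee_pos: [0.5323, 0.1595, 0.1207]
tcp_rot: [0.0, 0.786, 0.619, 0.0]
contact_force: [-3.2, -1.4, 5.7]
grip_width: 0.021
finger_force: 59.2
t 12.35 p [0.5323 0.1595 0.1207] F [-3.2 -1.4  5.7] T [-0.36  0.61 -0.02] w 0.021 ff 59.2
shift share [-0.9335 -1.6001  0.4012] toolYyaw -13.57 turn z share None
tilt fix share [ 0.0003 -0.0003  0.    ]
```

```bash

python3 -m handwheel '[[[0.03,0.009,0],[0,0,0]],[[0.0579,0.0229,0],[0,0,0]],[[0.0832,0.0413,0],[0,0,0]],[[0.1049,0.0638,0],[0,0,0]],[[0.1225,0.0896,0],[0,0,0]],[[0.1354,0.1181,0],[0,0,0]],[[0.1433,0.1483,0],[0,0,0]],[[0.146,0.1795,0],[0,0,0]]]'
python3 - <<'E'
from h import *
st();plan(0,0,0)
E
```

```text
clock: 13.02
ee_pos: [0.5941, 0.1894, 0.1207]
tcp_rot: [-0.001, 0.786, 0.619, -0.001]
contact_force: [-6.4, -3.0, 7.4]
grip_width: 0.0205
finger_force: 59.5
t 13.02 p [0.5941 0.1894 0.1207] F [-6.4 -3.   7.4] T [-0.61  1.37 -0.01] w 0.0205 ff 59.5
shift share [-1.0769 -1.7767  0.407 ] toolYyaw -13.54 turn z share None
tilt fix share [-0.0013  0.0006  0.    ]
```

```bash

python3 -m handwheel '[[[-0.0035,0.0358,0],[0,0,0]],[[-0.014,0.0702,0],[0,0,0]],[[-0.0309,0.1019,0],[0,0,0]],[[-0.0537,0.1296,0],[0,0,0]],[[-0.0815,0.1524,0],[0,0,0]],[[-0.1132,0.1694,0],[0,0,0]],[[-0.1476,0.1798,0],[0,0,0]],[[-0.1833,0.1833,0],[0,0,0]]]'
python3 -m handwheel '[[[-0.0358,-0.0035,0],[0,0,0]],[[-0.0702,-0.014,0],[0,0,0]],[[-0.1019,-0.0309,0],[0,0,0]],[[-0.1296,-0.0537,0],[0,0,0]],[[-0.1524,-0.0815,0],[0,0,0]],[[-0.1694,-0.1132,0],[0,0,0]],[[-0.1798,-0.1476,0],[0,0,0]],[[-0.1833,-0.1833,0],[0,0,0]]]'
python3 -m handwheel '[[[0.0035,-0.0358,0],[0,0,0]],[[0.014,-0.0702,0],[0,0,0]],[[0.0309,-0.1019,0],[0,0,0]],[[0.0537,-0.1296,0],[0,0,0]],[[0.0815,-0.1524,0],[0,0,0]],[[0.1132,-0.1694,0],[0,0,0]],[[0.1476,-0.1798,0],[0,0,0]],[[0.1833,-0.1833,0],[0,0,0]]]'
cat >> h.py <<'E'
AX=np.array([.5818,.1341])
_th=np.radians(76.45);YC=np.array([np.cos(_th),np.sin(_th)]);XC=np.array([YC[1],-YC[0]])
def cr():
    "crank angle (mod 2pi) by TCP, radius, tangential and radial (outward) force ON crank"
    o=env.observe(); d=np.array(o['ee_pos'][:2])-AX; a=d@XC;b=d@YC
    ph=np.arctan2(b,-a); f=-np.array(o['contact_force'][:2]); r=d/np.linalg.norm(d)
    t=np.cos(ph)*YC+np.sin(ph)*XC
    print('t %.2f phi %.3f rad %.4f Ftan %.2f Frad %.2f Fz %.1f w %.4f'%(o['clock'],ph%(2*np.pi),np.linalg.norm(d),f@t,f@r,-o['contact_force'][2],o['grip_width']))
E
python3 - <<'E'
from h import *
st();cr()
E
```

```text
clock: 13.68
ee_pos: [0.6362, 0.1274, 0.1208]
tcp_rot: [-0.002, 0.785, 0.62, 0.003]
contact_force: [-1.7, 5.6, 3.7]
grip_width: 0.0208
finger_force: 59.0
clock: 14.35
ee_pos: [0.5719, 0.0815, 0.1209]
tcp_rot: [0.004, 0.786, 0.618, 0.003]
contact_force: [5.7, -1.7, -1.1]
grip_width: 0.021
finger_force: 58.9
clock: 15.02
ee_pos: [0.528, 0.1468, 0.1207]
tcp_rot: [0.001, 0.786, 0.618, -0.001]
contact_force: [-3.0, -6.3, 7.1]
grip_width: 0.021
finger_force: 59.9
t 15.02 p [0.528  0.1468 0.1207] F [-3.  -6.3  7.1] T [-1.16  0.61  0.01] w 0.021 ff 59.9
t 15.02 phi 6.278 rad 0.0553 Ftan 6.85 Frad -1.51 Fz -7.1 w 0.0210
```

```bash

python3 -m handwheel '[[[0.0358,0.0035,0],[0,0,0]],[[0.0702,0.014,0],[0,0,0]],[[0.1019,0.0309,0],[0,0,0]],[[0.1296,0.0537,0],[0,0,0]],[[0.1524,0.0815,0],[0,0,0]],[[0.1694,0.1132,0],[0,0,0]],[[0.1798,0.1476,0],[0,0,0]],[[0.1833,0.1833,0],[0,0,0]]]'
python3 -m handwheel '[[[-0.0035,0.0358,0],[0,0,0]],[[-0.014,0.0702,0],[0,0,0]],[[-0.0309,0.1019,0],[0,0,0]],[[-0.0537,0.1296,0],[0,0,0]],[[-0.0815,0.1524,0],[0,0,0]],[[-0.1132,0.1694,0],[0,0,0]],[[-0.1476,0.1798,0],[0,0,0]],[[-0.1833,0.1833,0],[0,0,0]]]'
python3 - <<'E'
from h import *
cr();snap('scene','s3.png');snap('top','t3.png')
a=cv2.resize(cv2.imread('pics/s3.png')[170:245,245:315],None,fx=6,fy=6,interpolation=cv2.INTER_CUBIC)
b=cv2.resize(cv2.imread('pics/t3.png')[180:230,230:305],None,fx=5,fy=5,interpolation=cv2.INTER_CUBIC)
c=np.zeros((450,800,3),np.uint8);c[:a.shape[0],:420]=a;c[:250,425:800]=b;cv2.imwrite('pics/c5.png',c)
E
```

```text
clock: 15.68
ee_pos: [0.5941, 0.1894, 0.1207]
tcp_rot: [-0.001, 0.785, 0.619, -0.001]
contact_force: [-6.2, -2.4, 9.7]
grip_width: 0.0206
finger_force: 60.1
clock: 16.35
ee_pos: [0.6362, 0.1274, 0.1208]
tcp_rot: [-0.002, 0.785, 0.62, 0.003]
contact_force: [-2.0, 5.1, 4.4]
grip_width: 0.0206
finger_force: 59.7
t 16.35 phi 3.028 rad 0.0548 Ftan 4.85 Frad 2.60 Fz -4.4 w 0.0206
```

View pics/c5.png

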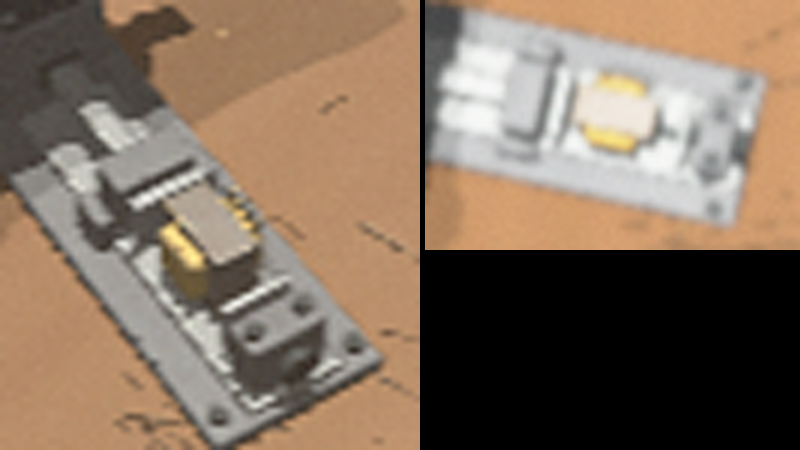

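The jaw pad (left inset strip) is now close behind the transformer, and the anvil plate's top edge runs (222,303) to (290,277), with the transformer's stop end at (207,262) to (258,248).

```bash
python3 - <<'E'
from h import *
S=lambda u,v,z:(cw('s3.png',245,170,6,u,v,z)[:2]-AX)
T=lambda u,v,z:(cw('t3.png',230,180,5,u-425,v,z)[:2]-AX)
f=lambda n,p:print(n,'x %.4f y %.4f'%(p@XC,p@YC+.1173))
for a in((163,196),(213,180),(258,248),(207,264)):f('core',S(*a,.06))
for a in((222,302),(290,275)):f('anvil back/top',S(*a,.051))
for a in((228,312),(294,285)):f('anvil2',S(*a,.051))
for a in((137,208),(207,175)):f('padfront',S(*a,.052))
for a in((579,105),(655,118)):f('Tcore',T(*a,.06))
f('Tpad',T(563,108,.052))
E
python3 arc.py 3*p 3.25*p 3.5*p; python3 arc.py 3.5*p "3.5*p+.4" "3.5*p+.8" "3.5*p+1.2"
```

```text
core x -0.0080 y -0.0421
core x 0.0196 y -0.0472
core x 0.0141 y -0.0973
core x -0.0132 y -0.0919
anvil back/top x -0.0163 y -0.1105
anvil back/top x 0.0221 y -0.1149
anvil2 x -0.0172 y -0.1173
anvil2 x 0.0202 y -0.1213
padfront x -0.0202 y -0.0360
padfront x 0.0226 y -0.0370
Tcore x 0.0004 y -0.0481
Tcore x 0.0027 y -0.0971
Tpad x -0.0030 y -0.0379
9.42477796076938 10.210176124166829 [[-0.018, -0.0009], [-0.0358, -0.0035], [-0.0532, -0.0079], [-0.0702, -0.014], [-0.0864, -0.0216], [-0.1019, -0.0309], [-0.1163, -0.0416], [-0.1296, -0.0537]]
10.210176124166829 10.995574287564276 [[-0.0121, -0.0133], [-0.0228, -0.0278], [-0.032, -0.0432], [-0.0397, -0.0595], [-0.0458, -0.0764], [-0.0502, -0.0939], [-0.0528, -0.1117], [-0.0537, -0.1296]]
10.995574287564276 11.395574287564276 [[0.0002, -0.0092], [0.0009, -0.0183], [0.0021, -0.0274], [0.0037, -0.0364], [0.0057, -0.0454], [0.0082, -0.0542], [0.0111, -0.0629], [0.0145, -0.0714]]
11.395574287564276 11.795574287564277 [[0.0038, -0.0084], [0.008, -0.0165], [0.0126, -0.0244], [0.0175, -0.0321], [0.0229, -0.0396], [0.0286, -0.0467], [0.0347, -0.0536], [0.0411, -0.0601]]
11.795574287564277 12.195574287564275 [[0.0067, -0.0062], [0.0138, -0.0121], [0.0211, -0.0176], [0.0287, -0.0228], [0.0365, -0.0275], [0.0446, -0.0319], [0.0528, -0.0358], [0.0613, -0.0394]]
```

```bash

python3 -m handwheel '[[[-0.018,-0.0009,0],[0,0,0]],[[-0.0358,-0.0035,0],[0,0,0]],[[-0.0532,-0.0079,0],[0,0,0]],[[-0.0702,-0.014,0],[0,0,0]],[[-0.0864,-0.0216,0],[0,0,0]],[[-0.1019,-0.0309,0],[0,0,0]],[[-0.1163,-0.0416,0],[0,0,0]],[[-0.1296,-0.0537,0],[0,0,0]]]' >/dev/null; python3 -c "from h import *;cr()"
python3 -m handwheel '[[[-0.0121,-0.0133,0],[0,0,0]],[[-0.0228,-0.0278,0],[0,0,0]],[[-0.032,-0.0432,0],[0,0,0]],[[-0.0397,-0.0595,0],[0,0,0]],[[-0.0458,-0.0764,0],[0,0,0]],[[-0.0502,-0.0939,0],[0,0,0]],[[-0.0528,-0.1117,0],[0,0,0]],[[-0.0537,-0.1296,0],[0,0,0]]]' >/dev/null; python3 -c "from h import *;cr()"
python3 -m handwheel '[[[0.0002,-0.0092,0],[0,0,0]],[[0.0009,-0.0183,0],[0,0,0]],[[0.0021,-0.0274,0],[0,0,0]],[[0.0037,-0.0364,0],[0,0,0]],[[0.0057,-0.0454,0],[0,0,0]],[[0.0082,-0.0542,0],[0,0,0]],[[0.0111,-0.0629,0],[0,0,0]],[[0.0145,-0.0714,0],[0,0,0]]]' >/dev/null; python3 -c "from h import *;cr()"
python3 arc.py "3.5*p+.8" "3.5*p+1.1"  "3.5*p+1.2"; python3 arc.py "3.5*p+1.2" "3.5*p+1.3" "3.5*p+1.4"
```

```text
t 17.12 phi 3.873 rad 0.0538 Ftan 4.99 Frad 1.22 Fz -4.6 w 0.0209
t 17.78 phi 4.679 rad 0.0536 Ftan 5.24 Frad 2.39 Fz -3.9 w 0.0209
t 18.45 phi 5.086 rad 0.0539 Ftan 4.10 Frad 0.69 Fz -6.1 w 0.0207
11.795574287564277 12.095574287564276 [[0.005, -0.0047], [0.0102, -0.0092], [0.0156, -0.0135], [0.0211, -0.0176], [0.0268, -0.0215], [0.0326, -0.0252], [0.0385, -0.0286], [0.0446, -0.0319]]
12.095574287564276 12.195574287564275 [[0.002, -0.001], [0.0041, -0.002], [0.0062, -0.003], [0.0083, -0.004], [0.0104, -0.0049], [0.0125, -0.0058], [0.0146, -0.0066], [0.0167, -0.0075]]
12.195574287564275 12.295574287564277 [[0.0021, -0.0008], [0.0043, -0.0016], [0.0065, -0.0024], [0.0086, -0.0031], [0.0108, -0.0038], [0.013, -0.0045], [0.0152, -0.0052], [0.0174, -0.0058]]
12.295574287564277 12.395574287564276 [[0.0022, -0.0006], [0.0044, -0.0012], [0.0067, -0.0017], [0.0089, -0.0022], [0.0111, -0.0027], [0.0134, -0.0032], [0.0156, -0.0036], [0.0179, -0.004]]
```

```bash
cat >> h.py <<'E'
def ok(lim=5.6):
    cr(); o=env.observe(); d=np.array(o['ee_pos'][:2])-AX; ph=np.arctan2(d@YC,-(d@XC)); t=np.cos(ph)*YC+np.sin(ph)*XC
    raise SystemExit(0 if -np.array(o['contact_force'][:2])@t<lim else 1)
E
python3 -m handwheel '[[[0.0038,-0.0084,0],[0,0,0]],[[0.008,-0.0165,0],[0,0,0]],[[0.0126,-0.0244,0],[0,0,0]],[[0.0175,-0.0321,0],[0,0,0]],[[0.0229,-0.0396,0],[0,0,0]],[[0.0286,-0.0467,0],[0,0,0]],[[0.0347,-0.0536,0],[0,0,0]],[[0.0411,-0.0601,0],[0,0,0]]]' >/dev/null; python3 -c "from h import *;ok()" &&
python3 -m handwheel '[[[0.005,-0.0047,0],[0,0,0]],[[0.0102,-0.0092,0],[0,0,0]],[[0.0156,-0.0135,0],[0,0,0]],[[0.0211,-0.0176,0],[0,0,0]],[[0.0268,-0.0215,0],[0,0,0]],[[0.0326,-0.0252,0],[0,0,0]],[[0.0385,-0.0286,0],[0,0,0]],[[0.0446,-0.0319,0],[0,0,0]]]' >/dev/null && python3 -c "from h import *;ok()" &&
python3 -m handwheel '[[[0.002,-0.001,0],[0,0,0]],[[0.0041,-0.002,0],[0,0,0]],[[0.0062,-0.003,0],[0,0,0]],[[0.0083,-0.004,0],[0,0,0]],[[0.0104,-0.0049,0],[0,0,0]],[[0.0125,-0.0058,0],[0,0,0]],[[0.0146,-0.0066,0],[0,0,0]],[[0.0167,-0.0075,0],[0,0,0]]]' >/dev/null && python3 -c "from h import *;ok()" &&
python3 -m handwheel '[[[0.0021,-0.0008,0],[0,0,0]],[[0.0043,-0.0016,0],[0,0,0]],[[0.0065,-0.0024,0],[0,0,0]],[[0.0086,-0.0031,0],[0,0,0]],[[0.0108,-0.0038,0],[0,0,0]],[[0.013,-0.0045,0],[0,0,0]],[[0.0152,-0.0052,0],[0,0,0]],[[0.0174,-0.0058,0],[0,0,0]]]' >/dev/null && python3 -c "from h import *;ok()"
python3 - <<'E'
from arc import *
for k in range(3,12):
  a=3.5*np.pi+1+.1*k; print(round(a,2),arc(a,a+.1,2).tolist())
E
```

```text
t 19.12 phi 5.483 rad 0.0543 Ftan 3.35 Frad 2.02 Fz -7.7 w 0.0207
t 19.78 phi 5.780 rad 0.0547 Ftan 4.73 Frad -0.02 Fz -9.8 w 0.0213
t 20.45 phi 5.879 rad 0.0548 Ftan 3.67 Frad 0.08 Fz -10.6 w 0.0209
t 21.12 phi 5.979 rad 0.0549 Ftan 4.34 Frad -1.22 Fz -11.3 w 0.0209
12.3 [[0.0089, -0.0022], [0.0179, -0.004]]
12.4 [[0.0091, -0.0013], [0.0182, -0.0022]]
12.5 [[0.0092, -0.0004], [0.0183, -0.0004]]
12.6 [[0.0092, 0.0005], [0.0183, 0.0014]]
12.7 [[0.0091, 0.0014], [0.018, 0.0033]]
12.8 [[0.0089, 0.0023], [0.0176, 0.0051]]
12.9 [[0.0086, 0.0032], [0.017, 0.0068]]
13.0 [[0.0082, 0.004], [0.0163, 0.0084]]
13.1 [[0.0078, 0.0048], [0.0153, 0.01]]
```

```bash

python3 -m handwheel '[[[0.003,-0.001,0],[0,0,0]],[[0.006,-0.0015,0],[0,0,0]],[[0.0089,-0.0022,0],[0,0,0]],[[0.011,-0.0027,0],[0,0,0]],[[0.013,-0.003,0],[0,0,0]],[[0.015,-0.0035,0],[0,0,0]],[[0.0165,-0.0038,0],[0,0,0]],[[0.0179,-0.004,0],[0,0,0]]]' >/dev/null && python3 -c "from h import *;ok()" &&
python3 -m handwheel '[[[0.003,-0.0005,0],[0,0,0]],[[0.006,-0.001,0],[0,0,0]],[[0.0091,-0.0013,0],[0,0,0]],[[0.011,-0.0015,0],[0,0,0]],[[0.013,-0.0017,0],[0,0,0]],[[0.015,-0.0019,0],[0,0,0]],[[0.0165,-0.0021,0],[0,0,0]],[[0.0182,-0.0022,0],[0,0,0]]]' >/dev/null && python3 -c "from h import *;ok()" &&
python3 -m handwheel '[[[0.003,-0.0002,0],[0,0,0]],[[0.006,-0.0003,0],[0,0,0]],[[0.0092,-0.0004,0],[0,0,0]],[[0.011,-0.0004,0],[0,0,0]],[[0.013,-0.0004,0],[0,0,0]],[[0.015,-0.0004,0],[0,0,0]],[[0.0165,-0.0004,0],[0,0,0]],[[0.0183,-0.0004,0],[0,0,0]]]' >/dev/null && python3 -c "from h import *;ok()" &&
python3 -m handwheel '[[[0.003,0.0002,0],[0,0,0]],[[0.006,0.0003,0],[0,0,0]],[[0.0092,0.0005,0],[0,0,0]],[[0.011,0.0007,0],[0,0,0]],[[0.013,0.0009,0],[0,0,0]],[[0.015,0.0011,0],[0,0,0]],[[0.0165,0.0012,0],[0,0,0]],[[0.0183,0.0014,0],[0,0,0]]]' >/dev/null && python3 -c "from h import *;ok()"
```

```text
t 21.78 phi 6.081 rad 0.0551 Ftan 4.55 Frad -1.34 Fz -12.2 w 0.0207
t 22.45 phi 6.181 rad 0.0552 Ftan 3.22 Frad -2.62 Fz -12.6 w 0.0206
t 23.12 phi 6.283 rad 0.0553 Ftan 3.58 Frad -2.58 Fz -13.4 w 0.0211
t 23.78 phi 0.102 rad 0.0555 Ftan 5.03 Frad -2.64 Fz -13.5 w 0.0210
```

```bash

python3 -m handwheel '[[[0.003,0.0004,0],[0,0,0]],[[0.006,0.0009,0],[0,0,0]],[[0.0091,0.0014,0],[0,0,0]],[[0.011,0.0018,0],[0,0,0]],[[0.013,0.0022,0],[0,0,0]],[[0.015,0.0026,0],[0,0,0]],[[0.0165,0.003,0],[0,0,0]],[[0.018,0.0033,0],[0,0,0]]]' >/dev/null && python3 -c "from h import *;ok()" &&
python3 -m handwheel '[[[0.003,0.0008,0],[0,0,0]],[[0.006,0.0015,0],[0,0,0]],[[0.0089,0.0023,0],[0,0,0]],[[0.011,0.003,0],[0,0,0]],[[0.013,0.0036,0],[0,0,0]],[[0.0147,0.0042,0],[0,0,0]],[[0.0163,0.0047,0],[0,0,0]],[[0.0176,0.0051,0],[0,0,0]]]' >/dev/null && python3 -c "from h import *;ok()" &&
python3 -m handwheel '[[[0.003,0.001,0],[0,0,0]],[[0.006,0.0021,0],[0,0,0]],[[0.0086,0.0032,0],[0,0,0]],[[0.0105,0.004,0],[0,0,0]],[[0.0123,0.0048,0],[0,0,0]],[[0.014,0.0055,0],[0,0,0]],[[0.0155,0.0062,0],[0,0,0]],[[0.017,0.0068,0],[0,0,0]]]' >/dev/null && python3 -c "from h import *;ok()" &&
python3 -m handwheel '[[[0.003,0.0013,0],[0,0,0]],[[0.006,0.0027,0],[0,0,0]],[[0.0082,0.004,0],[0,0,0]],[[0.0099,0.0049,0],[0,0,0]],[[0.0116,0.0058,0],[0,0,0]],[[0.0132,0.0067,0],[0,0,0]],[[0.0148,0.0076,0],[0,0,0]],[[0.0163,0.0084,0],[0,0,0]]]' >/dev/null && python3 -c "from h import *;ok()"
python3 - <<'E'
from arc import *
for a in (13.1,13.15,13.2,13.3,13.4,13.5,13.6,13.7): 
  a=a-.0044; print(round(a,2),arc(a,a+.05,2).tolist(),arc(a,a+.1,2).tolist())
E
```

```text
t 24.45 phi 0.205 rad 0.0556 Ftan 3.79 Frad -2.73 Fz -15.2 w 0.0206
t 25.12 phi 0.308 rad 0.0557 Ftan 4.26 Frad -2.89 Fz -14.9 w 0.0210
t 25.78 phi 0.409 rad 0.0559 Ftan 3.59 Frad -2.56 Fz -14.5 w 0.0208
t 26.45 phi 0.510 rad 0.0560 Ftan 4.46 Frad -3.12 Fz -14.9 w 0.0208
13.1 [[0.0039, 0.0024], [0.0078, 0.0048]] [[0.0078, 0.0048], [0.0153, 0.01]]
13.15 [[0.0038, 0.0026], [0.0075, 0.0052]] [[0.0075, 0.0052], [0.0148, 0.0108]]
13.2 [[0.0037, 0.0027], [0.0073, 0.0056]] [[0.0073, 0.0056], [0.0143, 0.0115]]
13.3 [[0.0034, 0.0031], [0.0067, 0.0063]] [[0.0067, 0.0063], [0.013, 0.0129]]
13.4 [[0.0031, 0.0034], [0.006, 0.0069]] [[0.006, 0.0069], [0.0117, 0.0141]]
13.5 [[0.0027, 0.0037], [0.0053, 0.0075]] [[0.0053, 0.0075], [0.0102, 0.0152]]
13.6 [[0.0023, 0.004], [0.0045, 0.008]] [[0.0045, 0.008], [0.0086, 0.0162]]
13.7 [[0.0019, 0.0042], [0.0037, 0.0084]] [[0.0037, 0.0084], [0.007, 0.0169]]
```

```bash

python3 -m handwheel '[[[0.0026,0.0016,0],[0,0,0]],[[0.0052,0.0032,0],[0,0,0]],[[0.0078,0.0048,0],[0,0,0]],[[0.0093,0.0058,0],[0,0,0]],[[0.0108,0.0068,0],[0,0,0]],[[0.0123,0.0079,0],[0,0,0]],[[0.0138,0.0089,0],[0,0,0]],[[0.0153,0.01,0],[0,0,0]]]' >/dev/null && python3 -c "from h import *;ok()" &&
python3 -m handwheel '[[[0.0024,0.0018,0],[0,0,0]],[[0.0049,0.0037,0],[0,0,0]],[[0.0073,0.0056,0],[0,0,0]],[[0.0087,0.0068,0],[0,0,0]],[[0.0101,0.008,0],[0,0,0]],[[0.0115,0.0092,0],[0,0,0]],[[0.0129,0.0104,0],[0,0,0]],[[0.0143,0.0115,0],[0,0,0]]]' >/dev/null && python3 -c "from h import *;ok()" &&
python3 -m handwheel '[[[0.0022,0.0021,0],[0,0,0]],[[0.0045,0.0042,0],[0,0,0]],[[0.0067,0.0063,0],[0,0,0]],[[0.008,0.0076,0],[0,0,0]],[[0.0093,0.009,0],[0,0,0]],[[0.0105,0.0103,0],[0,0,0]],[[0.0118,0.0116,0],[0,0,0]],[[0.013,0.0129,0],[0,0,0]]]' >/dev/null && python3 -c "from h import *;ok()"
```

```text
t 27.12 phi 0.600 rad 0.0561 Ftan 6.20 Frad -3.41 Fz -15.9 w 0.0204
```

```bash

python3 -m handwheel '[[[0.001,0.0008,0],[0,0,0]],[[0.002,0.0015,0],[0,0,0]],[[0.003,0.0022,0],[0,0,0]],[[0.0037,0.0027,0],[0,0,0]],[[0.005,0.0038,0],[0,0,0]],[[0.006,0.0046,0],[0,0,0]],[[0.0066,0.0051,0],[0,0,0]],[[0.0073,0.0056,0],[0,0,0]]]' >/dev/null && python3 -c "from h import *;ok()"
```

```text
t 27.78 phi 0.640 rad 0.0561 Ftan 6.87 Frad -3.78 Fz -18.0 w 0.0206
```

```bash

python3 -m handwheel '[[[0.001,0.0008,0],[0,0,0]],[[0.002,0.0016,0],[0,0,0]],[[0.003,0.0023,0],[0,0,0]],[[0.0037,0.0029,0],[0,0,0]],[[0.0045,0.0036,0],[0,0,0]],[[0.0055,0.0044,0],[0,0,0]],[[0.0063,0.0051,0],[0,0,0]],[[0.007,0.0058,0],[0,0,0]]]' >/dev/null && python3 -c "from h import *;ok()"
```

```text
t 28.45 phi 0.679 rad 0.0562 Ftan 8.23 Frad -4.01 Fz -18.2 w 0.0209
```

```bash

python3 -m handwheel '[[[0,0,0],[0,0,0]],[[0,0,0],[0,0,0]],[[0,0,0],[0,0,0]],[[0,0,0],[0,0,0]],[[0,0,0],[0,0,0]],[[0,0,0],[0,0,0]],[[0,0,0],[0,0,0]],[[0,0,0],[0,0,0]]]' 100
python3 -m handwheel '[[[0,0,-0.02],[0,0,0]],[[0,0,-0.06],[0,0,0]],[[0,0,-0.12],[0,0,0]],[[0,0,-0.2],[0,0,0]],[[0,0,-0.28],[0,0,0]],[[0,0,-0.36],[0,0,0]],[[0,0,-0.42],[0,0,0]],[[0,0,-0.45],[0,0,0]]]'
python3 - <<'E'
from h import *
st();snap('wrist','w5.png');crop('w5.png','w5b.png',200,120,420,400,2.1)
E
```

```text
clock: 29.12
ee_pos: [0.5503, 0.1817, 0.1195]
tcp_rot: [0.0, 0.786, 0.619, -0.0]
contact_force: [0.4, -0.5, 0.1]
grip_width: 0.0522
finger_force: 0.0
clock: 29.78
ee_pos: [0.5519, 0.1815, 0.2584]
tcp_rot: [0.001, 0.786, 0.618, 0.003]
contact_force: [0.6, -0.6, 0.4]
grip_width: 0.052
finger_force: 0.0
t 29.78 p [0.5519 0.1815 0.2584] F [ 0.6 -0.6  0.4] T [-0.01 -0.01 -0.03] w 0.052 ff 0.0
```

View pics/w5b.png

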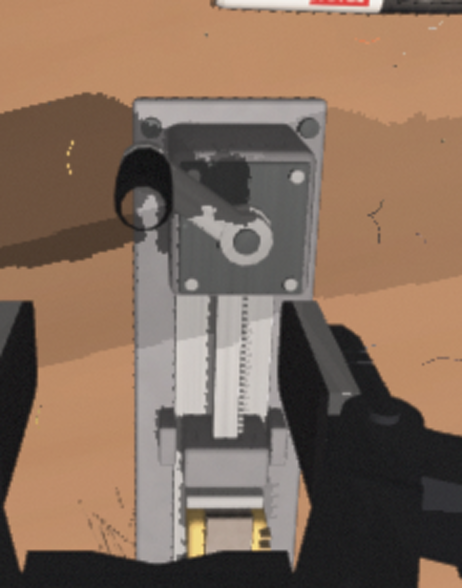

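The pad at (225,497) presses on the straight-standing transformer, and the crank grip at (143,205) is released. Next I check that the crank stayed put, then hand in.

```bash
python3 - <<'E'
from h import *
d=cw('w5.png',200,120,2.1,144,205,.146)[:2]-AX
print(np.hypot(*d),np.arctan2(d@YC,-(d@XC)))
print(env.job_done())
E
```

```text
0.05515832686071763 0.6495371823859332
the job is handed in; nothing more can be done
None
```

The transformer stands upright on the clamp bed, held against the stop. I stopped winding the crank at about 8 N at the grip, between firm (6 N) and over-tight (13 N), then let go. The job was handed in at about 30 s with the arm clear; no verdict came back.

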